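# Fit the diffuser in a gem light base and hold its shutter half open

### The job

Make the gem light base ready for viewing the stone on its window: with the shutter still shut, slide the diffuser plate (full opal panel, not the plate with the pinhole) fully home into the slot in its side. Then slide the sprung shutter by its thumb tab to half travel, tab at the middle pair of lines and its straight edge halving the window, and finish while holding it there: let go, it springs shut. Leave the stone lying where it is on the window, and do not push the pinhole plate, the tin or the jar about.

Things in the scene. Friction and masses are not known exactly. Their poses are not given: they have to be found in the camera images.
- light_base: gem light base, fixed to the bench: off-white box 140 mm (own x) by 175 mm (own y, from -50 to +125), 62 mm high, aluminium top plate with a round glass window 48 mm across. Origin: on the bench plane, z = 0, straight below the window's centre; z up. Plate slot in the side at own y = -50 mm; shutter tab on the top, on the other side of the window; dimmer knob on the side at own x = -70 mm
- slot_mouth (a point): middle of the slot's mouth, at slot floor height: own (0, -50, 40) mm of the light base, same axes. The level slot is 69 mm wide (x) and 8 mm high, its floor 40 mm above the bench, the mouth bevelled 2 mm all round over the first 6 mm. It runs along +y to an end stop 86 mm in (light base own y = +36 mm)
- diffuser: diffuser plate, loose, flat on the bench: 66 mm wide (own x), 112 mm long (own y), 6 mm thick, about 80 g; aluminium frame, unbroken white opal panel 54 by 60 mm in the leading half. Origin: centre of its underside, z up; leading edge at own y = +56 mm. Fully home it meets the end stop: origin at own (0, -20, 40) mm of the light base, same heading, grip block outside, 7 mm clear of the side
- diffuser_grip (a point): middle of the top of the diffuser plate's upright black grip block at its rear end: own (0, -46, 36) mm of the plate, same axes. The block is 24 mm wide (x), 18 mm long (y) and stands 30 mm above the plate's upper face
- shutter_travel (a joint): travel of the sprung shutter along the light base's own +y, m: 0 shut (as found, window covered), 0.025 half travel (half the window open), 0.050 fully open. A black plate under the top plate, seen through the window; it uncovers the window from its own -y side. The spring pulls it shut with about 3 N at 0, 7 N at half, 11 N at full travel
- shutter: the sprung shutter with its black upright thumb tab: tab 24 mm (light base's x) by 12 mm (y), 30 mm high. Origin: centre of the tab's underside, 64 mm above the bench (top plate is at 62 mm), at own (0, 50) mm of the light base when shut; same axes. Pairs of short black lines in the top plate beside it at own y = 50 (shut), 75 (half) and 100 mm (open) show where the tab's middle stands
- stone: bystander: loose polished stone, a low dome 28 mm across and 9 mm high, about 12 g, lying on the window near its middle; origin: centre of its underside
- pinhole_plate: bystander: another slide-in plate on the bench, same frame and grip as the diffuser plate (origin and axes likewise) but with a steel panel that has an 18 mm round hole in its middle
- tin: bystander: round flat lidded tin, 79 mm across, 22 mm high; origin: centre of its underside
- jar: bystander: closed glass jar, 58 mm across, 70 mm high; origin: centre of its underside
There are look-alikes about, which are no part of the job. What is shaped like the diffuser but blue is not meant. There is more than one size of the light_base; the one meant has the size given above.

How it is judged:
On the way, in this order (a step that is already met when the one before it is completed fails the run):
1. the diffuser plate is fully home in the slot while the shutter is still shut (y of diffuser in the frame of light_base between -0.0235 and -0.0165 m and x of diffuser in the frame of light_base between -0.004 and 0.004 m and z of diffuser in the frame of light_base between 0.037 and 0.0445 m and angle between the y axis of diffuser and the y axis of light_base, either way round below 0.06 rad and value of joint shutter_travel below 0.006 m), for 0.2 s.
2. the fingers hold the shutter at half travel (value of joint shutter_travel between 0.021 and 0.029 m and velocity of joint shutter_travel between -0.01 and 0.01 m/s and contact force between shutter and the fingers above 3 N), for 0.3 s.
At the end, for the whole second after the job is handed in: the program ends holding: the shutter rests at half travel (25 mm, within 4 mm) and the fingers bear on its thumb tab with more than 3 N against the spring; the diffuser plate is home in the slot (within 3.5 mm of the end stop, within 4 mm sideways, heading within 0.06 rad) (all of step 2 and y of diffuser in the frame of light_base between -0.0235 and -0.0165 m and x of diffuser in the frame of light_base between -0.004 and 0.004 m and z of diffuser in the frame of light_base between 0.037 and 0.0445 m and angle between the y axis of diffuser and the y axis of light_base, either way round below 0.06 rad); the arm keeps its last pose, push and grip.
It fails at once if the stone is shifted on the window (more than 8 mm) (distance of stone from where it was at the start of the episode above 0.008 m).
It fails at once if the pinhole plate is pushed about (more than 20 mm) (distance of pinhole_plate from where it was at the start of the episode above 0.02 m).
It fails at once if the tin is pushed about (more than 20 mm) (distance of tin from where it was at the start of the episode above 0.02 m).
It fails at once if the jar is pushed about (more than 20 mm) (distance of jar from where it was at the start of the episode above 0.02 m).
It also fails if it takes over 56 s, if anything falls off the work surface, if the arm or the gripper's body presses on something with over 40 N, if the wrist force passes 120 N, or if a joint passes its speed limit or range.

### The arm

A 7-joint arm with a two-finger parallel gripper is mounted at the origin on the work surface. World frame = base frame: x ahead of the robot, y to its left, z up, the work surface at z = 0. Lengths are in m, angles in rad, forces in N, time in s.
With the tool pointing down it reaches from about 0.425 to 0.925 m from the base axis. Payload 6.8 kg.
Tool frame: the origin (TCP) lies between the finger pads; the fingertips stand 22 mm ahead of it and the grasp point (between the pads) lies 3 mm ahead of it; z points along the fingers, y is the line along which they close (so a half turn about z gives the same grasp; the last joint's range is limited). The gripper opens to 85 mm and grips with 20 to 120 N. Pads are 22 mm wide; open, the fingers measure 114 mm over their backs; the gripper's body (76 mm by 85 mm) begins 54 mm behind the grasp point. The pads swing forward as they close: fully open they stand 13 mm farther back than shut.
Start: joints at [-1.304, 0.477, 0.022, 1.555, -0.011, 1.109, -0.083], TCP at [0.247, 0.628, 0.253] pointing down, gripper open.
Joint ranges: [-2.96, 2.96], [-0.34, 2.1], [-1.41, 1.46], [0.24, 2.44], [-1.37, 4.51], [0.17, 1.92], [-2.96, 2.96]. Speed limits (rad/s): [2.39, 2.39, 3.14, 3.14, 3.14, 3.14, 3.14].

### API

Orientations are given as a unit quaternion [w, x, y, z].
In Python, from station import bot gives the robot as it stands.
- The arm moves only by the tool servo_tool, never from a script. Its argument "motion" is a list that holds one entry, the list of rows, each a list of 5 numbers: the opening, from 0 (shut) to 1 (fully open), then the shift along the world's x, y, z each as a share of 0.04 m, from -1 to 1, then the turn about the world's z as a share of 0.12 rad, from -1 to 1. A call has 1 to 20 rows; each row shifts and turns the commanded pose from where the row before left it; what a row does not reach is not made up. A row lasts 1/10 s, in which the tool goes at most 50 mm and 8.59 degrees, less where a joint would pass 70% of its speed; a pose out of reach is approached as far as the arm can. A call with a number of a shift or a turn outside -1 to 1 is refused whole. A call with a gripper value outside its range is refused whole. The fingers move at their own pace and stop on an object; "newtons" is the grip in N (left out, the last holds). Time passes only in rows, so rows that do not move let the fingers close. It gives the time, the measured TCP pose, the force, the opening and the grip force at its end, in the units of the state.
- bot.get_obs(): the state, without advancing time (a new reading comes with each control period).
- bot.read_camera(name): name is "scene" or "side" or "wrist"; returns (picture, depth): 400x640x3 uint8, red, green, blue; 400x640 float32, m along the optical axis (not along the pixel's ray), 0 where there is no reading.
- bot.get_calibration(name): a dict with "fovy" (degrees; the focal length in pixels is half the picture's height over the tangent of half this angle, whatever the lens; pixels are square), "cx", "cy" (the principal point, pixels), "k1" (the pictures are not rectified: a ray, as slopes to the right and down, at radius r is drawn at 1 + k1 r^2 times it, then the intrinsics apply), "view" (4x4, takes a point from world to camera coordinates). Camera axes: x right, y down, z forward; pixel columns grow to the right and rows downward; lengths in m; the calibration is good to about 2 mm. A picture is of the moment at which its call begins: read the wrist's pose just before it. get_calibration takes no time and is no camera call; for the wrist camera it gives the pose at the moment of the call.
- bot.hand_in(): hands the job in; it is judged then, once.
The state is a dict: "t": time; "q": joint angles; "joint_vel": joint speeds; "joint_torque": joint torques, N m; "eef_pos": TCP position; "tool_rot": TCP orientation; "contact_force": force on the tool from outside, world axes, zero at the start; "torque": the same for the moment, N m; "gripper_width": opening from 0.0 (shut) to 1.0 (fully open); "grasp_force": force on a finger pad.
Only numpy, scipy, OpenCV 4.12 (cv2) and the standard library are available. Lean on these libraries where they do the work, as an engineer would, in place of code of your own. Each camera call takes 0.05 s, during which the arm holds its last target. There are 200 camera calls.

## Working session

There is one attempt and no reset: what is moved stays moved. The work goes in short steps, Python scripts to look and compute and a tool call to move; the robot and the scene stay as the last step left them, time stands still between calls to the robot, and variables do not carry over. Pictures are saved under pics/ and viewed, at most 10 in all, crops included, and the job is handed in when it is done.

Besides the shell and the picture viewer there is one more tool, called after "Call:" as a command line: name --argument value ..., lists and objects as JSON in quotes. servo_tool: Moves the arm, as the interface text tells. Shift numbers are shares of 0.04 m and turn numbers shares of 0.12 rad, none past 1 either way. Its arguments: {"type":"object","properties":{"motion":{"type":"array"},"newtons":{"type":"number"}},"required":["motion"]}

```bash
mkdir -p pics; cat > h.py <<'E'
import numpy as np, cv2
from station import bot
def cam(n):
    c=bot.get_calibration(n); p,d=bot.read_camera(n); return c,p,d
def f(c): return 200/np.tan(np.radians(c['fovy'])/2)
def rays(c,uv):
    uv=np.asarray(uv,float).reshape(-1,2); F=f(c)
    q=(uv-[c['cx'],c['cy']])/F; s=q.copy()
    for _ in range(20): s=q/(1+c['k1']*(s**2).sum(1,keepdims=True))
    return np.c_[s,np.ones(len(s))]
def toplane(c,uv,z):
    V=np.asarray(c['view']).reshape(4,4); R=V[:3,:3]; o=-R.T@V[:3,3]
    d=rays(c,uv)@R; return o+d*((z-o[2])/d[:,2])[:,None]
def pts(c,d):
    V=np.asarray(c['view']).reshape(4,4); R=V[:3,:3]; o=-R.T@V[:3,3]
    u,v=np.meshgrid(np.arange(640),np.arange(400)); r=rays(c,np.c_[u.ravel(),v.ravel()])
    P=(r*d.ravel()[:,None])@R+o; P[d.ravel()<=0]=np.nan; return P.reshape(400,640,3)
E
python3 - <<'E'
from h import *
for n in ('scene','side'):
    c,p,d=cam(n); np.savez(n+'0.npz',p=p,d=d,c=c)
    cv2.imwrite(f'pics/{n}0.png',p[:,:,::-1]); V=np.array(c['view']);print(n,c['fovy'],c['k1'],-V[:3,:3].T@V[:3,3])
print(bot.get_obs())
E
```

```text
scene 50.610887233253834 0.027483461515009827 [1.26824498 0.02825084 0.96057515]
side 42.06527964228557 -0.15791575762811944 [-0.01842434 -1.08522083  1.13336432]
{'t': 0.1, 'q': array([-1.30413405,  0.47774938,  0.0223279 ,  1.5563316 , -0.01152219,
        1.10925872, -0.08308872]), 'joint_vel': array([-0.000181  , -0.00192421,  0.00086054, -0.00297144, -0.00071356,
        0.00018819,  0.00075075]), 'joint_torque': array([ 3.94146904e-03, -5.97761679e+01,  1.61317136e+00, -2.81951594e+01,
        1.27544085e-02,  5.05486300e-03, -1.65228607e-05]), 'eef_pos': array([0.24690187, 0.62770991, 0.25241003]), 'tool_rot': array([-1.05618081e-04,  1.86269395e-01,  9.82498375e-01, -8.02843498e-04]), 'contact_force': array([-0.30807611, -0.18400041,  0.21453991]), 'torque': array([-0.00692629,  0.02556434,  0.05914687]), 'grasp_force': 0.0, 'gripper_width': 1.0023924091198748}
```

View pics/scene0.png

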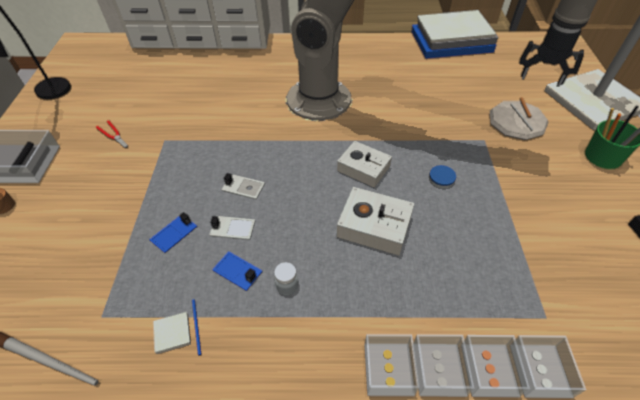

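View pics/side0.png

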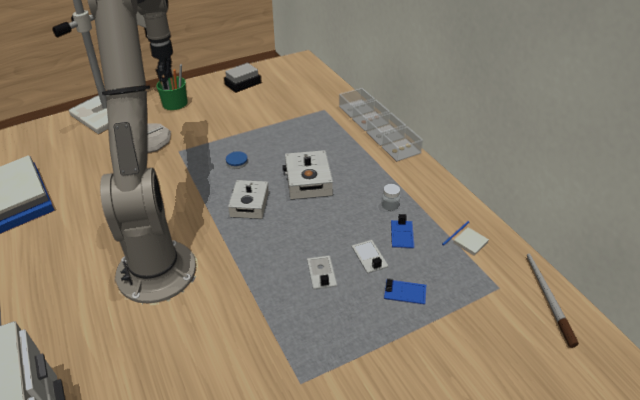

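Candidates in the scene view: the diffuser is the white plate at (233,227). The pinhole plate is at (243,186), and the blue look-alikes are at (173,232) and (238,270). The light base is the large one at (376,220), with the small look-alike at (364,163). I'll check this with a close crop and measure.

```bash
python3 - <<'E'
from h import *
z=np.load('scene0.npz',allow_pickle=True);p,d,c=z['p'],z['d'],z['c'].item()
z2=np.load('side0.npz',allow_pickle=True)
a=cv2.resize(p[165:265,200:420],None,fx=3.6,fy=3,interpolation=cv2.INTER_CUBIC)
b=cv2.resize(z2['p'][140:280,270:430],None,fx=2,fy=2,interpolation=cv2.INTER_CUBIC)
im=np.zeros((580,800,3),np.uint8); im[:300,:792]=a; im[300:580,:320]=b
cv2.imwrite('pics/crop.png',im[:,:,::-1])
def rep(name,Q):
    r=cv2.minAreaRect(np.float32(Q[:,:2]*1000)); print(name,len(Q),'c',np.round(r[0],1),'size',np.round(r[1],1),'ang',round(r[2],2),'zmed',np.nanmedian(Q[:,2]).round(4))
for n,zz in(('scene',z),('side',z2)):
    c=zz['c'].item();P=pts(c,zz['d'])
    p=zz['p'].astype(int)
    H=P[:,:,2]
    box=lambda x0,x1,y0,y1:(P[:,:,0]>x0)&(P[:,:,0]<x1)&(P[:,:,1]>y0)&(P[:,:,1]<y1)
    m=(np.abs(H-.062)<.006)&box(.35,.95,-.1,.5)
    k,l,s,ct=cv2.connectedComponentsWithStats(m.astype(np.uint8))
    for i in range(1,k):
        if s[i,4]>150: print(n,s[i],ct[i].round()); rep('top',P[l==i])
    m=(p.min(2)>150)&(H>-.01)&(H<.02)&(P[:,:,0]>.3)&(P[:,:,0]<.95)&(abs(P[:,:,1])<.45)
    k,l,s,ct=cv2.connectedComponentsWithStats(m.astype(np.uint8))
    for i in range(1,k):
        if s[i,4]>150: print(n,s[i],ct[i].round()); rep('white',P[l==i])
    m=(H>.027)&(H<.045)&(p.max(2)<70)&(P[:,:,0]>.3)&(P[:,:,0]<.95)&(P[:,:,1]<.0)&(P[:,:,1]>-.5)
    k,l,s,ct=cv2.connectedComponentsWithStats(m.astype(np.uint8))
    for i in range(1,k):
        if s[i,4]>20: print(n,s[i],ct[i].round()); rep('grip',P[l==i])
E
```

```text
scene [ 337  187   77   58 2631] [376. 215.]
top 2631 c [573.9 161.3] size [175.6 145.4] ang 70.06 zmed 0.062
scene [366 335  49  20 168] [390. 340.]
top 168 c [928.1 164.2] size [42.  99.6] ang 0.17 zmed 0.0593
scene [468 335  52  21 209] [493. 341.]
top 209 c [927.2 384.2] size [100.7  43.9] ang 89.87 zmed 0.0597
scene [222 175  42  23 481] [244. 186.]
white 481 c [ 424.4 -225.3] size [115.9  72.2] ang 74.24 zmed 0.0058
scene [210 216  45  23 693] [234. 227.]
white 693 c [ 577.2 -234.6] size [113.9  73.2] ang 82.13 zmed 0.0058
scene [ 153  312   36   40 1057] [170. 331.]
white 1057 c [ 876.9 -334.5] size [86.3 80.1] ang 17.63 zmed 0.0136
scene [369 345  39  19 555] [388. 354.]
white 555 c [929.7 166.6] size [84.7 40.1] ang 89.66 zmed 0.0036
scene [420 345  38  20 608] [439. 354.]
white 608 c [930.  279.9] size [79.2 40. ] ang 89.5 zmed 0.004
scene [472 345  36  21 467] [491. 355.]
white 467 c [929.4 393.5] size [72.1 41.3] ang 89.69 zmed 0.004
scene [224 173   8   9  46] [227. 177.]
grip 46 c [ 415.6 -267.1] size [19.3 21.6] ang 70.73 zmed 0.0344
scene [180 213   9   8  48] [184. 2
[... 529 characters left out ...]
.]
white 406 c [ 879.1 -328.3] size [80.8 76.4] ang 18.54 zmed 0.0161
side [352 240  36  32 518] [368. 254.]
white 518 c [ 580.7 -229.3] size [117.1  70.8] ang 83.51 zmed 0.0064
side [307 256  29  32 276] [321. 273.]
white 276 c [ 427.4 -217.5] size [116.7  66.8] ang 73.07 zmed 0.0067
side [398 214   8   8  51] [402. 217.]
grip 51 c [ 735.3 -163. ] size [28.8 21.8] ang 55.94 zmed 0.0356
side [373 257   9   8  49] [377. 261.]
grip 49 c [ 570.1 -280.9] size [21.8 20.6] ang 11.45 zmed 0.036
side [321 275   8   7  48] [324. 278.]
grip 48 c [ 411.3 -267.1] size [19.6 19.2] ang 68.17 zmed 0.0357
side [386 279   7   9  48] [389. 283.]
grip 48 c [ 559.8 -363.2] size [26.1 15. ] ang 46.98 zmed 0.0366
```

View pics/crop.png

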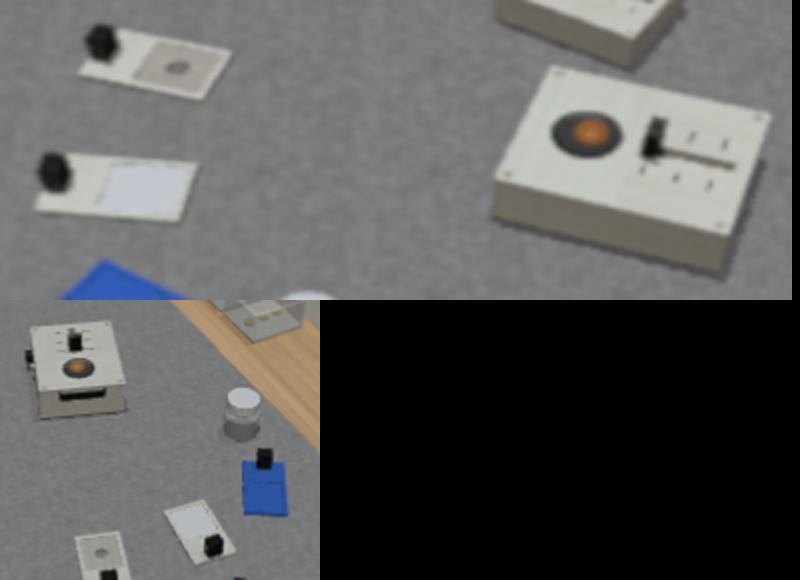

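The crop shows the choices are right: the plate at crop (118,186) has an unbroken white panel, and the other at (178,67) has a hole. The large base has its slot on the left side and the stone on the window. Next I'll move over the base for a wrist look.

Call:
servo_tool --motion '[[[1, 0.6, -0.9, 0.2, -0.9], [1, 0.6, -0.9, 0.2, -0.9], [1, 0.6, -0.9, 0.2, -0.9], [1, 0.6, -0.9, 0.2, -0.9], [1, 0.6, -0.9, 0.2, -0.9], [1, 0.6, -0.9, 0.2, -0.9], [1, 0.6, -0.9, 0.2, -0.9], [1, 0.6, -0.9, 0.2, -0.9], [1, 0.6, -0.9, 0.2, -0.9], [1, 0.6, -0.9, 0.2, -0.9], [1, 0.6, -0.9, 0.2, -0.9], [1, 0.6, -0.9, 0.2, -0.9], [1, 0, 0, 0, 0], [1, 0, 0, 0, 0]]]'

```text
t: 1.5
eef_pos: [0.5354, 0.1951, 0.3491]
tool_rot: [-0.0, 0.742, 0.67, -0.0]
contact_force: [-0.8, 0.6, -0.2]
gripper_width: 1.002
grasp_force: 0.0
```

```bash
python3 - <<'E'
from h import *
o=bot.get_obs();print(o['t'],o['eef_pos'],o['tool_rot'],o['q'])
c,p,d=cam('wrist'); np.savez('w1.npz',p=p,d=d,c=c); cv2.imwrite('pics/w1.png',p[:,:,::-1])
V=np.array(c['view']);print(c['fovy'],c['k1'],-V[:3,:3].T@V[:3,3]);print(V[:3,:3])
P=pts(c,d); H=P[:,:,2]
m=(abs(H-.062)<.005)&(P[:,:,1]>0.03)
k,l,s,ct=cv2.connectedComponentsWithStats(m.astype(np.uint8))
for i in range(1,k):
  if s[i,4]>1000: print(s[i],cv2.minAreaRect(np.float32(P[l==i][:,:2]*1000)))
E
```

```text
1.5 [0.53537043 0.19510736 0.34912391] [-6.48306160e-05  7.42259806e-01  6.70112197e-01 -1.39965857e-04] [-0.84173544  0.23443159  0.46696544  1.71536251 -0.11167626  1.21846121
 -0.44919043]
61.800870475462204 -0.017550948803214457 [0.54401297 0.27327826 0.46870899]
[[ 9.94821251e-01 -1.01637677e-01  6.78961149e-04]
 [-9.69164136e-02 -9.46554824e-01  3.07638058e-01]
 [-3.06249436e-02 -3.06110680e-01 -9.51503213e-01]]
[  285    98   144   156 13957] ((575.456298828125, 160.81332397460938), (175.64007568359375, 140.7075653076172), 70.2663803100586)
```

View pics/w1.png

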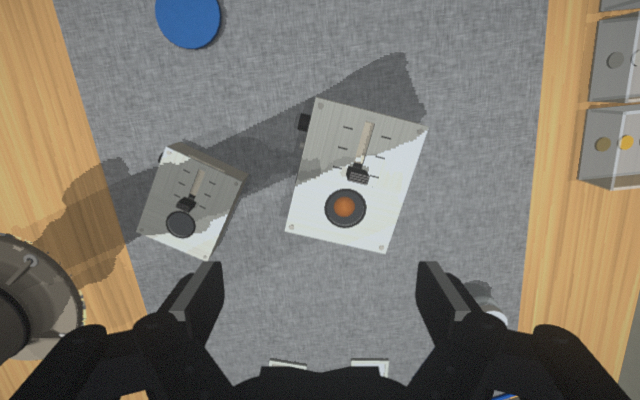

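Wrist view: the light base is at (355,175) with its window at (345,208), tab at (358,174) and slot side facing the bottom. The measured size, 175.6 x 140.7 mm, matches. Next I'll go over the diffuser.

Call:
servo_tool --motion '[[[1, 0.08, -1, -0.2, 0], [1, 0.08, -1, -0.2, 0], [1, 0.08, -1, -0.2, 0], [1, 0.08, -1, -0.2, 0], [1, 0.08, -1, -0.2, 0], [1, 0.08, -1, -0.2, 0], [1, 0.08, -1, -0.2, 0], [1, 0.08, -1, -0.2, 0], [1, 0.08, -1, -0.2, 0], [1, 0.08, -1, -0.2, 0], [1, 0.08, -1, -0.2, 0], [1, 0.08, -1, -0.2, 0], [1, 0.08, -1, -0.2, 0], [1, 0, 0, 0, 0], [1, 0, 0, 0, 0]]]'

```text
t: 3.05
eef_pos: [0.5768, -0.3229, 0.2441]
tool_rot: [-0.001, 0.741, 0.671, -0.0]
contact_force: [0.7, 0.4, -0.3]
gripper_width: 1.001
grasp_force: 0.0
```

```bash
cat > dif.py <<'E'
from h import *
import sys
o=bot.get_obs();print(o['t'],o['eef_pos'],o['tool_rot'])
c,p,d=cam('wrist'); np.savez(sys.argv[1]+'.npz',p=p,d=d,c=c); cv2.imwrite(f'pics/{sys.argv[1]}.png',p[:,:,::-1])
P=pts(c,d); H=P[:,:,2]; q=p.astype(int)
near=np.hypot(P[:,:,0]-.575,P[:,:,1]+.235)<.1
m=near&(abs(H-.006)<.004)&(q.min(2)>110)
k,l,s,ct=cv2.connectedComponentsWithStats(m.astype(np.uint8))
for i in range(1,k):
  if s[i,4]>500:
    print(s[i],'depth',cv2.minAreaRect(np.float32(P[l==i][:,:2]*1000)))
    cn=max(cv2.findContours((l==i).astype(np.uint8),0,2)[0],key=cv2.contourArea)
    print('ray',cv2.minAreaRect(np.float32(toplane(c,cn.reshape(-1,2),.006)[:,:2]*1000)))
m=near&(H>.030)&(H<.042)
print('block',m.sum(),cv2.minAreaRect(np.float32(P[m][:,:2]*1000)),np.median(P[m],0))
E
python3 dif.py w2
```

```text
3.05 [ 0.57684245 -0.32289706  0.24410441] [-1.02114901e-03  7.41287724e-01  6.71186598e-01 -1.34502539e-04]
[ 280   19   68  119 7192] depth ((579.4815673828125, -233.58709716796875), (112.98905944824219, 66.35932159423828), 83.40847778320312)
ray ((579.5506591796875, -233.66409301757812), (112.50691223144531, 65.98531341552734), 83.44796752929688)
block 467 ((574.3652954101562, -279.6132507324219), (17.457807540893555, 23.54415512084961), 84.35712432861328) [ 0.57447274 -0.27946582  0.03483901]
```

View pics/w2.png

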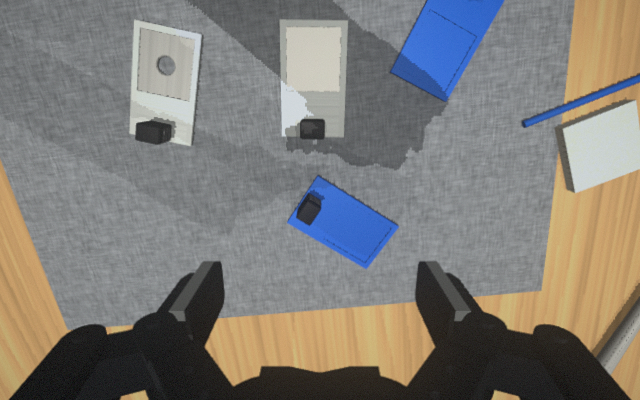

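Wrist view: the diffuser is at (313,78), its block at (312,129), with an unbroken panel. The pinhole plate is at (166,83) with its hole visible. Plate 112.5x66 and block 23.5x17.5 match the given sizes. I'll descend next.

Call:
servo_tool --motion '[[[1, -0.03, 0.55, -0.4, -0.13], [1, -0.03, 0.54, -0.6, 0], [1, 0, 0, -1, 0], [1, 0, 0, -1, 0], [1, 0, 0, -1, 0], [1, 0, 0, -0.7, 0], [1, 0, 0, -0.4, 0], [1, 0, 0, -0.15, 0], [1, 0, 0, 0, 0], [1, 0, 0, 0, 0]]]'

```text
t: 4.1
eef_pos: [0.5755, -0.2804, 0.0368]
tool_rot: [0.001, 0.747, 0.665, 0.001]
contact_force: [0.6, 0.2, -0.5]
gripper_width: 0.998
grasp_force: 0.0
```

Call:
servo_tool --motion '[[[1, -0.03, 0.02, -0.05, 0.02], [1, 0, 0, 0, 0], [0, 0, 0, 0, 0], [0, 0, 0, 0, 0], [0, 0, 0, 0, 0], [0, 0, 0, 0, 0], [0, 0, 0, 0, 0], [0, 0, 0, 0, 0]]]' --newtons 60

```text
t: 4.9
eef_pos: [0.5733, -0.2797, 0.0335]
tool_rot: [0.0, 0.746, 0.666, 0.0]
contact_force: [0.2, 0.7, 1.9]
gripper_width: 0.266
grasp_force: 59.3
```

Call:
servo_tool --motion '[[[0, 0, 0, 0.5, 0], [0, 0, 0, 0.8, 0], [0, 0, 0, 0.6, 0], [0, -0.26, 0.84, 0, -0.27], [0, -0.26, 0.84, 0, -0.27], [0, -0.26, 0.84, 0, -0.27], [0, -0.26, 0.84, 0, -0.27], [0, -0.26, 0.84, 0, -0.27], [0, -0.26, 0.84, 0, -0.27], [0, -0.26, 0.84, 0, -0.27], [0, 0, 0, 0, 0], [0, 0, 0, 0, 0], [0, 0, 0, 0, 0]]]'

```text
t: 6.2
eef_pos: [0.5006, -0.0453, 0.1094]
tool_rot: [0.0, 0.817, 0.577, 0.0]
contact_force: [0.9, -0.4, -0.6]
gripper_width: 0.27
grasp_force: 59.0
```

```bash
cat > held.py <<'E'
from h import *
import sys
o=bot.get_obs();print(o['t'],o['eef_pos'],o['tool_rot'],o['contact_force'].round(1))
a=o['tool_rot'];print('closing deg',np.degrees(np.arctan2(2*a[2]**2-1,2*a[1]*a[2])))
c,p,d=cam('wrist'); np.savez(sys.argv[1]+'.npz',p=p,d=d,c=c); cv2.imwrite(f'pics/{sys.argv[1]}.png',p[:,:,::-1])
P=pts(c,d); H=P[:,:,2]; q=p.astype(int)
O=np.array([.5628,.1255]); ey=np.array([.3376,.9413]); ex=np.array([.9413,-.3376])
B=P[:,:,:2]-O; X=B@ex; Y=B@ey
T=o['eef_pos'][:2]-O; print('tcp in base',T@ex,T@ey)
m=(abs(X)<.06)&(Y<-.052)&(Y>T@ey-.0)&(H>.03)&(H<.16)&(q.min(2)>90)
k,l,s,ct=cv2.connectedComponentsWithStats(m.astype(np.uint8)); i=1+np.argmax(s[1:,4]); m=l==i
print('plate',s[i]); A=np.c_[X[m],Y[m],np.ones(m.sum())]
co=np.linalg.lstsq(A,H[m],rcond=None)[0]; print('slopes x,y',co[:2],'median z',np.median(H[m]))
print('rect base frame',cv2.minAreaRect(np.float32(np.c_[X[m],Y[m]]*1000)))
m=(abs(H-.062)<.004)&(Y>-.07)&(abs(X)<.09)&(Y<.14)
print('base',cv2.minAreaRect(np.float32(np.c_[X[m],Y[m]]*1000)),np.median(H[m]))
E
python3 held.py w3
```

```text
6.2 [ 0.50059657 -0.04532262  0.10944729] [4.32867527e-04 8.16812698e-01 5.76902788e-01 3.67883516e-05] [ 0.9 -0.4 -0.6]
closing deg -19.5340129236207
tcp in base -0.0008823673622707293 -0.18179521247200411
plate [  238    30   164   230 32925]
slopes x,y [ 0.00135342 -0.0076923 ] median z 0.08050273731441371
rect base frame ((-0.11441802978515625, -130.4349822998047), (66.71147918701172, 102.7284164428711), 0.07580439746379852)
base ((0.0, 0.0), (0.0, 0.0), 0.0) nan
  return _methods._mean(a, axis=axis, dtype=dtype,
  ret = ret.dtype.type(ret / rcount)
```

View pics/w3.png

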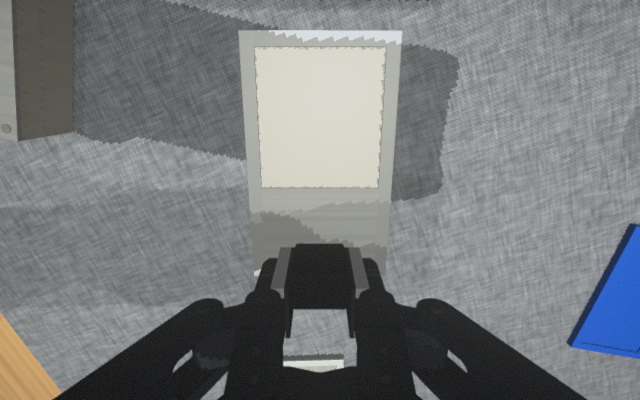

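The plate is held square at (320,120): front edge at own y of about -79 mm, centred, level within 1 mm. Next I'll lower it to slot height and move up to the mouth.

Call:
servo_tool --motion '[[[0, 0, 0, -0.42, 0], [0, 0, 0, -0.42, 0], [0, 0, 0, 0, 0], [0, 0.084, 0.235, 0, 0], [0, 0.084, 0.235, 0, 0], [0, 0, 0, 0, 0], [0, 0, 0, 0, 0]]]'

```text
t: 6.95
eef_pos: [0.5076, -0.0248, 0.0762]
tool_rot: [0.0, 0.816, 0.578, 0.0]
contact_force: [-0.6, -0.5, -0.9]
gripper_width: 0.268
grasp_force: 59.0
```

```bash
python3 held.py w4 2>/dev/null; python3 - <<'E'
from h import *
c,p,d=cam('side'); P=pts(c,d)
a=cv2.resize(p[130:230,260:360],None,fx=6,fy=6,interpolation=cv2.INTER_CUBIC);cv2.imwrite('pics/s4.png',a[:,:,::-1])
E
```

```text
6.95 [ 0.50756513 -0.02481745  0.07618688] [2.31451090e-04 8.16140191e-01 5.77853730e-01 4.48563735e-04] [-0.6 -0.5 -0.9]
closing deg -19.400550180242256
tcp in base -0.001245413354919525 -0.16014110892502553
plate [  238    30   164   230 32911]
slopes x,y [ 0.00196474 -0.00680044] median z 0.0472553087370102
rect base frame ((-0.7545890808105469, -108.70478820800781), (66.7656478881836, 102.82073974609375), 0.010084263980388641)
base ((-0.5774765014648438, -49.58579635620117), (1.1395251750946045, 139.7418670654297), 89.9990005493164) 0.05928828041254569
```

View pics/s4.png

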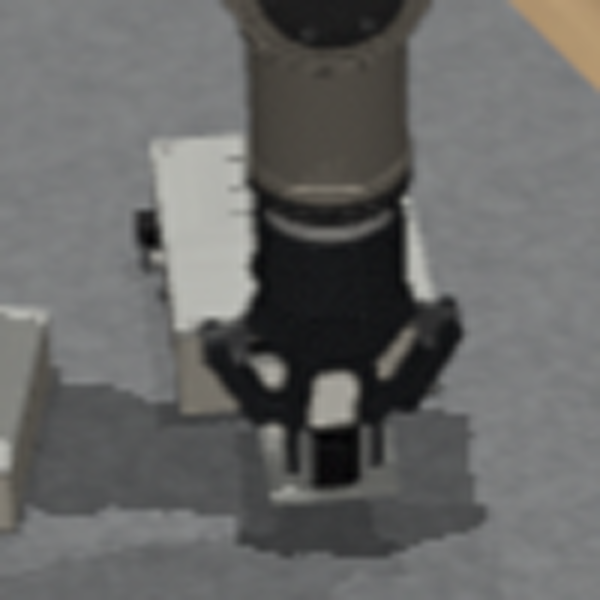

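Plate and base align within 0.2 mm sideways, with the plate's underside at about 41.3 mm and 7 mm from the mouth. Next I'll start the insertion.

Call:
servo_tool --motion '[[[0, 0.042, 0.118, 0, 0], [0, 0.042, 0.118, 0, 0], [0, 0.042, 0.118, 0, 0], [0, 0.042, 0.118, 0, 0], [0, 0, 0, 0, 0]]]'

```text
t: 7.55
eef_pos: [0.5141, -0.0055, 0.0756]
tool_rot: [-0.0, 0.816, 0.578, 0.0]
contact_force: [0.5, 0.1, -1.3]
gripper_width: 0.268
grasp_force: 59.0
```

Call:
servo_tool --motion '[[[0, 0.068, 0.188, 0, 0], [0, 0.068, 0.188, 0, 0], [0, 0.068, 0.188, 0, 0], [0, 0.068, 0.188, 0, 0], [0, 0.068, 0.188, 0, 0], [0, 0.068, 0.188, 0, 0], [0, 0.068, 0.188, 0, 0], [0, 0.068, 0.188, 0, 0], [0, 0, 0, 0, 0]]]'

```text
t: 8.45
eef_pos: [0.536, 0.0554, 0.0756]
tool_rot: [-0.0, 0.816, 0.578, 0.0]
contact_force: [0.6, 1.7, -3.8]
gripper_width: 0.271
grasp_force: 58.9
```

```bash
python3 held.py w5 2>/dev/null
```

```text
8.45 [0.53600321 0.05535355 0.07557837] [-1.93907484e-04  8.16011559e-01  5.78035442e-01  3.55236356e-04] [ 0.6  1.7 -3.8]
closing deg -19.375033450629644
tcp in base -0.001542376466150682 -0.07507544965042003
plate [ 251  220  138   40 3951]
slopes x,y [ 0.00424095 -0.00631438] median z 0.04698564091065402
rect base frame ((-0.8922920227050781, -64.84469604492188), (20.392765045166016, 66.3708724975586), 89.99185180664062)
base ((-0.7893295288085938, -16.674518585205078), (141.85922241210938, 104.26492309570312), 0.3397345542907715) 0.061025505921218595
```

Call:
servo_tool --motion '[[[0, 0.025, 0.07, 0, 0], [0, 0.025, 0.07, 0, 0], [0, 0.017, 0.047, 0, 0], [0, 0.009, 0.024, 0, 0], [0, 0, 0, 0, 0]]]'

```text
t: 9.0
eef_pos: [0.5384, 0.062, 0.0756]
tool_rot: [-0.0, 0.817, 0.577, -0.0]
contact_force: [0.1, 0.1, -3.6]
gripper_width: 0.274
grasp_force: 58.9
```

Call:
servo_tool --motion '[[[0, 0.017, 0.047, 0, 0], [0, 0.009, 0.024, 0, 0], [0, 0, 0, 0, 0], [0, 0, 0, 0, 0]]]'

```text
t: 9.4
eef_pos: [0.5391, 0.0641, 0.0756]
tool_rot: [0.0, 0.817, 0.577, -0.001]
contact_force: [-1.9, -4.3, -3.2]
gripper_width: 0.265
grasp_force: 59.1
```

```bash
python3 held.py w6 2>/dev/null
```

```text
9.4 [0.53913841 0.06410338 0.07558715] [ 8.63880408e-05  8.16733273e-01  5.77015136e-01 -5.34803689e-04] [-1.9 -4.3 -3.2]
closing deg -19.518252130141203
tcp in base -0.0015451546730335733 -0.06578078650687172
plate [ 252  240  136   20 1352]
slopes x,y [0.00751454 0.42244976] median z 0.04700086388152641
rect base frame ((-0.6583442687988281, -59.917057037353516), (66.32212829589844, 11.614065170288086), 0.011323180049657822)
base ((-0.9005355834960938, -7.349353790283203), (141.94688415527344, 104.09203338623047), 0.15126289427280426) 0.06101640642849626
```

The plate is at the end stop: -4.7 N push, with the block at own y of -65.8 mm against -66 expected. I'll release and rise.

Call:
servo_tool --motion '[[[0.6, 0, 0, 0, 0], [0.6, 0, 0, 0, 0], [0.6, 0, 0, 0, 0], [0.6, 0, 0, 0, 0], [0.6, 0, 0, 0.4, 0], [0.6, 0, 0, 1, 0], [0.6, 0, 0, 1, 0], [0.6, 0, 0, 1, 0], [0.6, 0, 0, 1, 0], [0.6, 0, 0, 0, 0], [0.6, 0, 0, 0, 0]]]'

```text
t: 10.55
eef_pos: [0.54, 0.0653, 0.2526]
tool_rot: [-0.0, 0.816, 0.578, 0.001]
contact_force: [-0.7, -1.2, -1.1]
gripper_width: 0.598
grasp_force: 0.0
```

```bash
cat > look.py <<'E'
from h import *
import sys
o=bot.get_obs();print(o['t'],o['eef_pos'],o['tool_rot'],o['contact_force'].round(1))
c,p,d=cam('wrist'); np.savez(sys.argv[1]+'.npz',p=p,d=d,c=c); cv2.imwrite(f'pics/{sys.argv[1]}.png',p[:,:,::-1])
P=pts(c,d); H=P[:,:,2]; q=p.astype(int)
O=np.array([.5628,.1255]); ey=np.array([.3376,.9413]); ex=np.array([.9413,-.3376])
B=P[:,:,:2]-O; X=B@ex; Y=B@ey
T=o['eef_pos'][:2]-O; print('tcp in base',T@ex,T@ey)
def rep(n,m):
    if m.sum()>10:
        k,l,s,ct=cv2.connectedComponentsWithStats(m.astype(np.uint8)); i=1+np.argmax(s[1:,4]); m=l==i
        print(n,s[i],cv2.minAreaRect(np.float32(np.c_[X[m],Y[m]]*1000)),np.median(H[m]))
rep('base',(abs(H-.062)<.004)&(Y>-.07)&(abs(X)<.09)&(Y<.14))
rep('block',(H>.07)&(H<.081)&(Y<-.05)&(Y>-.09)&(abs(X)<.03))
rep('plate',(H>.042)&(H<.052)&(Y<-.05)&(Y>-.09)&(abs(X)<.05))
rep('tab',(H>.088)&(H<.099)&(Y>.03)&(Y<.12)&(abs(X)<.03))
rep('stone',(q[:,:,0]>q[:,:,2]+40)&(abs(Y)<.03)&(abs(X)<.03))
E
python3 look.py w7
```

```text
10.55 [0.54004491 0.06534525 0.25255502] [-5.80545282e-05  8.16388761e-01  5.77501163e-01  1.33933056e-03] [-0.7 -1.2 -1.1]
tcp in base -0.0011111270351793455 -0.06430578369309763
base [  235     0   169   164 24175] ((-0.6910552978515625, 18.800128936767578), (140.95855712890625, 137.88235473632812), 0.07680732756853104) 0.06105227506345734
block [306 173  26  20 510] ((-0.7358026504516602, -65.67257690429688), (17.90302276611328, 23.2547664642334), 89.91122436523438) 0.07488379972929868
plate [ 286  163   66   23 1021] ((-0.7639541625976562, -64.48512268066406), (23.3376407623291, 65.97775268554688), 89.86151885986328) 0.045089265304964044
tab [304  34  32  18 529] ((-0.5946521759033203, 50.388023376464844), (12.147668838500977, 23.934322357177734), 88.4871597290039) 0.09303492392335755
stone [302  89  30  32 750] ((-2.884136199951172, 3.4990739822387695), (25.981714248657227, 26.66390609741211), 0.268680602312088) 0.06802553001330766
```

View pics/w7.png

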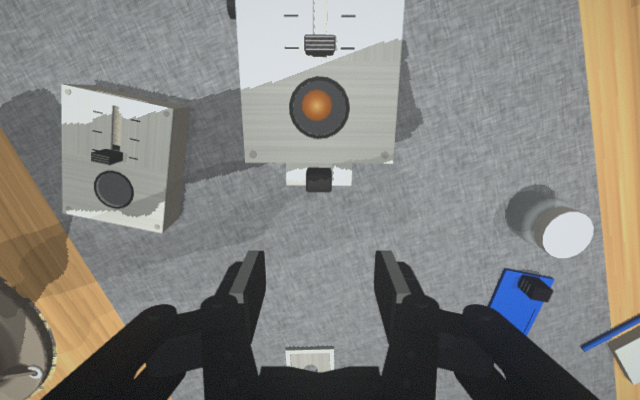

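The plate is home: block (319,180) centred, 16 mm outside the base's edge. The tab is at (320,43) on the shut lines, and the stone (317,105) is untouched. Next I'll move over the tab and descend.

Call:
servo_tool --motion '[[[0.6, 0.25, 0.68, 0, 0], [0.6, 0.25, 0.68, 0, 0], [0.6, 0.25, 0.68, 0, 0], [0.6, 0.23, 0.655, 0, 0], [0.6, 0, 0, -0.8, 0], [0.6, 0, 0, -0.9, 0], [0.6, 0, 0, -0.9, 0], [0.6, 0, 0, -0.8, 0], [0.6, 0, 0, -0.4, 0], [0.6, 0, 0, -0.2, 0], [0.6, 0, 0, 0, 0], [0.6, 0, 0, 0, 0]]]'

```text
t: 11.8
eef_pos: [0.5796, 0.1727, 0.0927]
tool_rot: [0.0, 0.817, 0.577, 0.001]
contact_force: [0.3, -0.1, 0.4]
gripper_width: 0.596
grasp_force: 0.0
```

```bash
python3 look.py w8
```

```text
11.8 [0.57959229 0.1727264  0.09271966] [2.06724516e-04 8.16625182e-01 5.77167796e-01 7.77547533e-04] [ 0.3 -0.1  0.4]
tcp in base -0.00013705391577704257 0.05012328507179625
base [  157    99   320   277 56183] ((-0.87469482421875, 49.28648376464844), (152.32553100585938, 141.25941467285156), 89.91384887695312) 0.06097677553286676
tab [ 287  271   59   32 1710] ((-0.8238039016723633, 51.39710235595703), (12.65725326538086, 23.9610652923584), 89.15998077392578) 0.09285076084805054
stone [ 287  313   51   45 1739] ((-2.977560043334961, 3.7511110305786133), (27.0059871673584, 26.609159469604492), 6.53468132019043) 0.06766889037079482
```

Call:
servo_tool --motion '[[[0.6, -0.015, 0.005, -0.04, 0], [0, 0, 0, 0, 0], [0, 0, 0, 0, 0], [0, 0, 0, 0, 0], [0, 0, 0, 0, 0], [0, 0, 0, 0, 0], [0, 0, 0, 0, 0]]]' --newtons 60

```text
t: 12.55
eef_pos: [0.5783, 0.1731, 0.0908]
tool_rot: [-0.0, 0.817, 0.577, 0.0]
contact_force: [-1.7, 0.4, 6.3]
gripper_width: 0.264
grasp_force: 58.7
```

Call:
servo_tool --motion '[[[0, 0.035, 0.098, 0, 0], [0, 0.042, 0.118, 0, 0], [0, 0.042, 0.118, 0, 0], [0, 0.042, 0.118, 0, 0], [0, 0.035, 0.098, 0, 0], [0, 0.016, 0.038, 0, 0], [0, 0, 0, 0, 0], [0, 0, 0, 0, 0], [0, 0, 0, 0, 0]]]'

```text
t: 13.45
eef_pos: [0.586, 0.1942, 0.0908]
tool_rot: [0.0, 0.817, 0.577, -0.001]
contact_force: [-5.7, -5.5, 10.6]
gripper_width: 0.267
grasp_force: 59.4
```

```bash
python3 look.py w9
```

```text
13.45 [0.58595424 0.19423201 0.09076652] [ 1.70670471e-04  8.16966276e-01  5.76683980e-01 -1.28888575e-03] [-5.7 -5.5 10.6]
tcp in base -0.0014088406261356379 0.07251431155731708
base [  165   150   310   157 35402] ((-0.8893814086914062, 84.45024108886719), (82.28771209716797, 141.2418670654297), 89.97582244873047) 0.06095169314423994
tab [ 255  264  130   61 2797] ((-0.6650581359863281, 72.76908874511719), (50.22023391723633, 23.19021987915039), 0.26685068011283875) 0.09302258723564787
stone [291 350  48  23 771] ((-3.2606420516967773, 11.822540283203125), (26.23596954345703, 12.827788352966309), 0.4925287365913391) 0.06611330991470962
```

View pics/w9.png

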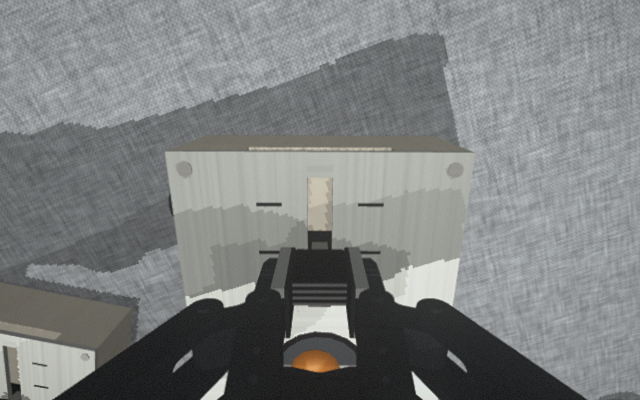

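The tab (318,270) is near the middle lines (row 252), about 22.5 mm of travel. I'll add 2.5 mm and measure the tab against the lines.

Call:
servo_tool --motion '[[[0, 0.021, 0.059, 0, 0], [0, 0, 0, 0, 0], [0, 0, 0, 0, 0], [0, 0, 0, 0, 0]]]'

```text
t: 13.9
eef_pos: [0.5868, 0.1964, 0.0908]
tool_rot: [0.0, 0.817, 0.577, -0.001]
contact_force: [-4.8, -5.0, 10.3]
gripper_width: 0.264
grasp_force: 59.4
```

```bash
python3 look.py w10; python3 - <<'E'
from h import *
z=np.load('w10.npz',allow_pickle=True);p,d,c=z['p'],z['d'],z['c'].item()
O=np.array([.5628,.1255]); ey=np.array([.3376,.9413]); ex=np.array([.9413,-.3376])
P=pts(c,d);B=P[:,:,:2]-O;X=B@ex;Y=B@ey;H=P[:,:,2]
m=(abs(X+.0007)<.009)&(H>.088)&(H<.097)&(Y>.055)&(Y<.1)
print('tab top y range',np.percentile(Y[m],[0,2,50,98,100])*1000)
g=p.min(2)<60
for xs in ((-.032,-.018),(.017,.031)):
    for y0,y1 in ((.06,.085),(.09,.11)):
        m=g&(X>xs[0])&(X<xs[1])&(Y>y0)&(Y<y1)&(H<.066)&(H>.058); print(xs,y0,m.sum(),Y[m].mean()*1000 if m.sum() else None)
E
```

```text
13.9 [0.58675007 0.19642442 0.09076882] [ 1.94059800e-04  8.16974771e-01  5.76671734e-01 -1.37723447e-03] [-4.8 -5.  10.3]
tcp in base -0.0013998819113434716 0.0748467003736277
base [  166   155   308   152 33969] ((-1.1235427856445312, 85.607421875), (141.3184356689453, 80.44559478759766), 0.16767774522304535) 0.060949380426739946
tab [ 255  263  130   62 2781] ((-0.6644077301025391, 75.19779205322266), (23.19144058227539, 50.237449645996094), 89.92852783203125) 0.09302090014905721
stone [293 353  45  20 616] ((-3.3462066650390625, 12.465208053588867), (24.82233428955078, 9.941987037658691), 3.689572811126709) 0.06559111553065293
tab top y range [69.70694866 70.72481494 77.43614859 81.69310332 82.19781258]
(-0.032, -0.018) 0.06 22 75.35614958777447
(-0.032, -0.018) 0.09 26 100.37251637448838
(0.017, 0.031) 0.06 25 75.55867521944413
(0.017, 0.031) 0.09 23 100.5228883120449
```

Call:
servo_tool --motion '[[[0, 0, 0, 0, 0], [0, 0, 0, 0, 0], [0, 0, 0, 0, 0], [0, 0, 0, 0, 0], [0, 0, 0, 0, 0]]]'

```text
t: 14.45
eef_pos: [0.5867, 0.1964, 0.0908]
tool_rot: [0.0, 0.817, 0.577, -0.001]
contact_force: [-6.1, -5.2, 10.7]
gripper_width: 0.268
grasp_force: 59.4
```

```bash
python3 -c "
from station import bot
o=bot.get_obs();print(o['eef_pos'],o['contact_force'],o['grasp_force']);print(bot.hand_in())"
```

```text
[0.58674836 0.1963916  0.09076953] [-6.07998302 -5.15578147 10.73353143] 59.42789554595947
the job is handed in; nothing more can be done
None
```

I handed the job in at about 14.5 s: the diffuser went home against its end stop with the shutter shut, and the gripper ended holding the shutter tab at half travel, within about 1 mm of the middle lines. No verdict was shown.

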